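# Push a carton home down its stock lane without brushing the rails

### The arm

A 6-joint arm with a two-finger parallel gripper is mounted at the origin on the work surface. World frame = base frame: x ahead of the robot, y to its left, z up, the work surface at z = 0. Lengths are in m, angles in degrees, forces in N, time in s.
With the tool pointing down it reaches from about 0.35 to 0.775 m from the base axis. Payload 5.5 kg.
Tool frame: the origin (TCP) lies at the very end of the fingers, on their centre line; the grasp point (between the pads) lies 19 mm behind it (env.pinch_z is the distance from the TCP to the grasp point, in m); z points along the fingers, x is the direction in which the jaws open and shut, and the axes are right-handed (so a half turn about z gives the same grasp; the last joint's range is limited). The gripper opens to 85 mm and grips with 20 to 120 N. Pads are 22 mm wide; open, the fingers measure 114 mm over their backs; the gripper's body (76 mm by 85 mm) begins 54 mm behind the grasp point. The pads swing forward as they close: fully open they stand 13 mm farther back than shut.
Start: joints at [-7.998, 17.945, 2.641, 74.691, 0, 82.002], TCP at [0.575, -0, 0.231] pointing down, gripper open.
Joint ranges: [-158.12, 158.12], [-49.38, 96.58], [-58.88, 72.47], [-126.05, 133.96], [-84.25, 85.87], [-180, 180]. Speed limits (degrees/s): [147.25, 147.25, 180, 180, 180, 180].

### API

Orientations are given as [roll, pitch, yaw] about the fixed x, y, z axes, in that order (R = Rz(yaw) Ry(pitch) Rx(roll)).
In Python, from plant import env gives the robot as it stands.
- The arm moves only by the tool drive_tool, never from a script. Its argument "moves" is a list of rows, each a list of 6 numbers: the shift along the tool's x, y, z in m, then the turn, a rotation vector about the tool's x, y, z in degrees. A call has 1 to 20 rows; each row is the pose to reach, as a shift and turn from the pose commanded when the call began, along the tool's axes at that moment; what a row does not reach only later rows make up. A row lasts 1/10 s, in which the tool goes at most 50 mm and 8.59 degrees, less where a joint would pass 70% of its speed; a pose out of reach is approached as far as the arm can. A call with a gripper value outside its range is refused whole. "fingers" is the closure, from 0 (fully open) to 1 (shut), set as the call begins (left out, the last holds). The fingers move at their own pace and stop on an object; "grip_force" is the grip in N (left out, the last holds). Time passes only in rows, so rows that repeat a pose let the fingers close. It gives the time, the measured TCP pose, the force and the opening at its end, in the units of the state.
- env.observe(): the state, without advancing time (a new reading comes with each control period).
- env.read_camera(name): name is "scene" or "side" or "wrist"; returns (picture, depth): 480x640x3 uint8, red, green, blue; 480x640 float32, m along the optical axis (not along the pixel's ray), 0 where there is no reading.
- env.camera_info(name): a dict with "vfov" (degrees; the focal length in pixels is half the picture's height over the tangent of half this angle, whatever the lens; pixels are square), "cx", "cy" (the principal point, pixels), "R" (3x3) and "t" (3): a world point X has camera coordinates R X + t; the wrist camera has in their place "mount" (4x4, takes a point from camera to tool coordinates, whose origin is the TCP and whose axes are the tool frame's). Camera axes: x right, y down, z forward; pixel columns grow to the right and rows downward; lengths in m; the calibration is good to about 2 mm. A picture is of the moment at which its call begins: read the wrist's pose just before it. camera_info takes no time and is no camera call.
- env.sign_off(): hands the job in, once; it reports no verdict.
The state is a dict: "t": time; "joint_positions": joint angles; "joint_vel": joint speeds; "joint_torque": joint torques, N m; "eef_pos": TCP position; "tool_rot": TCP orientation; "ft_force": force on the tool from outside, world axes, zero at the start; "wrist_torque": the same for the moment, N m; "finger_gap": finger opening in m.
Only numpy, scipy, OpenCV 4.12 (cv2) and the standard library are available. Lean on these libraries where they do the work, as an engineer would, in place of code of your own. Each camera call takes 0.05 s, during which the arm holds its last target.

### The job

On the stock tray, push the loose carton that stands outside the lanes straight down the empty lane, at an easy pace with the fingers, until it sits fully home against the back stop, then take the fingers away. Neither the carton nor the robot may touch either of that lane's two guide rails, and the carton is only pushed along the tray: never picked up or tipped. Leave the carton already in the other lane and everything else on the bench where it is.

Things in the scene. Friction and masses are not known exactly. Their poses are not given: they have to be found in the camera images.
- tray: Flat grey fixed tray, board 400 x 250 x 6 mm. x is the pushing direction (to the robot's left, turned up to 30 degrees either way), z up. Origin on the bench under the empty lane's centre line; board spans x -200..200, y -68..182 mm. Negative x half: bare apron. Positive half: empty lane on y 0, stocked lane on y +114, rails x 0..190; back stop 30 mm high, face at x 190
- carton: The carton to push: closed cardboard box 100 mm long (its x), 80 mm wide (its y), 60 mm high, about 0.3 to 0.65 kg, slides on the board with friction. Stands on the apron before the empty lane, up to 14 mm off the lane's centre line and turned up to about 10 degrees. Origin at the centre of its underside
- lane_mouth (a point): Middle of the empty lane's open mouth, on the board's top (6 mm above the bench), between the starts of its two rails; axes as the tray. The clear width between the rails is 104 mm, so a centred carton has 12 mm each side
- lane_home (a point): Where the centre of the carton's underside comes when it is home against the back stop: on the lane's centre line, 140 mm beyond the mouth, axes as the tray
- rail_left: The empty lane's guide rail on its +y side (between the two lanes): aluminium bar 190 x 10 x 14 mm. Origin at the centre of its underside, on the board. Its top is 20 mm above the bench. Not to be touched
- rail_right: The empty lane's guide rail on its -y side: same bar. Not to be touched
- stock: Carton of the same kind standing in the other lane (100 x 80 x 60 mm), to be left alone. Origin at the centre of its underside
- tin: Steel can, 50 mm across, 60 mm high, standing on the apron before the stocked lane, 110 to 140 mm from the empty lane's centre line, to be left alone. Origin under its centre
- wheel: Black grinding wheel lying flat, 100 mm across, 24 mm high, bystander
- jar: Clear jar with steel cap, 60 mm across, 85 mm high, bystander
- hammer: Hammer lying on the bench at the robot's right, bystander
- hat: White hard hat, 260 mm across, 136 mm high, at the robot's left, bystander
- driver: Screwdriver lying on the bench, bystander
Not all that is in view belongs to the job. What is shaped like the carton but blue or purple is not meant.

How it is judged (in metres and radians):
On the way:
1. the fingers push the carton while it is inside the lane, well past the mouth (x of carton in the frame of lane_mouth above 0.03 m and x of carton in the frame of lane_home below -0.015 m and contact force between the fingers and carton above 0.2 N).
At the end, for the whole second after the job is handed in: The carton stands flat in the empty lane, its leading face within 6 mm of the back stop, within 12 mm of the lane's centre line and 0.12 rad of its direction, at rest (x of carton in the frame of lane_home between -0.006 and 0.004 m and y of carton in the frame of lane_home between -0.012 and 0.012 m and z of carton in the frame of lane_home between -0.004 and 0.004 m and angle between the x axis of carton and the x axis of lane_home, either way round below 0.12 rad and angle between carton's own z axis and vertical below 0.05 rad and linear speed of carton below 0.01 m/s); the robot touches nothing.
It fails at once if a guide rail of the empty lane is touched, by the carton, the robot or anything else (contact force between any of rail_left, rail_right and anything else above 0.3 N).
It fails at once if the carton is lifted off the tray by more than 10 mm or tipped by more than 0.15 rad (z of carton in the frame of lane_home above 0.01 m or angle between carton's own z axis and vertical above 0.15 rad).
It fails at once if the carton is flicked along (faster than 0.4 m/s) (linear speed of carton above 0.4 m/s).
It fails at once if a bystander is moved by more than 15 mm (distance of any of stock, tin, wheel, jar, hammer, hat, driver from where it was at the start of the episode above 0.015 m).
It also fails if it takes over 54 s, if anything falls off the work surface, if the arm or the gripper's body presses on something with over 40 N, if the wrist force passes 120 N, or if a joint passes its speed limit or range.

## Working session

There is one attempt and no reset: what is moved stays moved. The work goes in short steps, Python scripts to look and compute and a tool call to move; the robot and the scene stay as the last step left them, time stands still between calls to the robot, and variables do not carry over. Pictures are saved under pics/ and viewed, and the job is handed in when it is done.

Besides the shell and the picture viewer there is one more tool, called after "Call:" in YAML: its name, and indented under it one key for each argument. drive_tool: Moves the arm, as the interface text tells. Its arguments: {"type":"object","properties":{"moves":{"type":"array"},"fingers":{"type":"number"},"grip_force":{"type":"number"}},"required":["moves"]}

```bash
ls; mkdir -p pics
python3 - <<'E'
from plant import env
import cv2,numpy as np
print(env.observe())
for n in ("scene","side","wrist"):
    p,d=env.read_camera(n); cv2.imwrite(f"pics/{n}0.png",p[:,:,::-1]); np.save(f"pics/{n}0d.npy",d)
    print(n,env.camera_info(n), (d>0).mean())
E
```

```text
pics
{'t': 0.0, 'joint_positions': array([-7.99820091e+00,  1.79891149e+01,  2.57788922e+00,  7.46917905e+01,
       -5.29154280e-04,  8.20018056e+01]), 'joint_vel': array([-0.01638049, -0.15274682, -0.03823719,  0.05662139,  0.04931086,
       -0.04131529]), 'joint_torque': array([-2.90074182e-03, -4.80629075e+01,  2.98531097e+01,  1.95313990e-02,
       -3.83516899e-04, -4.27451073e-05]), 'eef_pos': array([5.74487672e-01, 6.24678319e-05, 2.30432179e-01]), 'tool_rot': array([-1.79986190e+02,  1.02087734e-01,  6.29324275e-06]), 'ft_force': array([-0.51170415,  0.59792595,  0.31932786]), 'wrist_torque': array([-0.0283153 , -0.04068952,  0.02266608]), 'finger_gap': 0.0851541686410331}
scene {'vfov': 48.300445059886094, 'cx': 315.0450231818272, 'cy': 239.63097794494294, 'R': array([[-0.30934351,  0.95088989, -0.01072397],
       [ 0.80882928,  0.25716429, -0.52883052],
       [-0.50010178, -0.17226415, -0.84865969]]), 't': array([ 0.1510626 , -0.43953677,  1.83571252])} 0.9959375
side {'vfov': 47.00859186148742, 'cx': 321.7622517730841, 'cy': 241.37283996783592, 'R': array([[-0.89588875, -0.44426973,  0.00278345],
       [-0.32182337,  0.64462579, -0.69346039],
       [ 0.30628918, -0.62215914, -0.72048938]]), 't': array([0.52757153, 0.20060853, 1.42474186])} 0.9911751302083334
wrist {'vfov': 69.97977766472647, 'cx': 317.6921760790544, 'cy': 238.14874500439038, 'mount': array([[ 9.99999952e-01,  2.75856084e-04, -1.37818871e-04,
         1.13821092e-03],
       [-2.24892267e-04,  9.58195681e-01,  2.86113591e-01,
        -7.33492645e-02],
       [ 2.10983622e-04, -2.86113546e-01,  9.58195697e-01,
        -1.44826415e-01],
       [ 0.00000000e+00,  0.00000000e+00,  0.00000000e+00,
         1.00000000e+00]])} 0.9958756510416666
```

View pics/scene0.png

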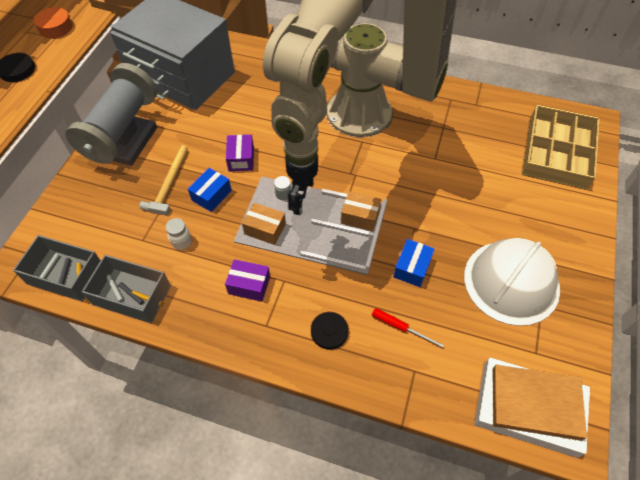

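View pics/side0.png

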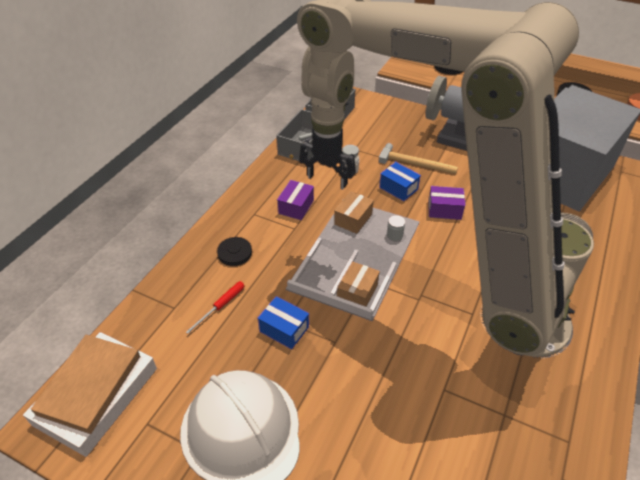

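View pics/wrist0.png

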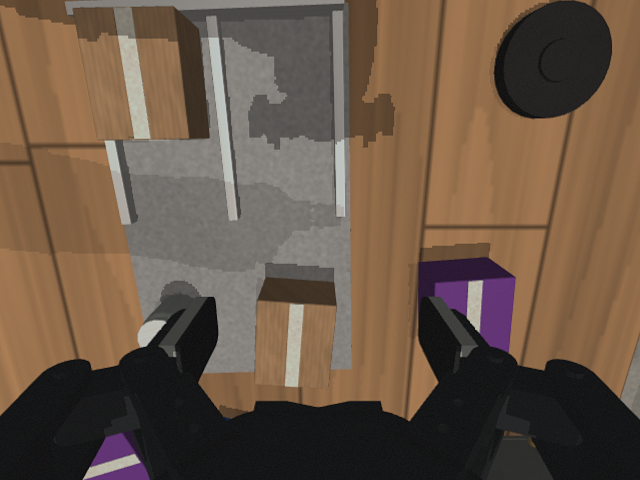

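```bash
cat > h.py <<'E'
import numpy as np,cv2
from scipy.spatial.transform import Rotation as Ro
def rays(info,obs=None):
    f=240/np.tan(np.radians(info["vfov"]/2))
    v,u=np.mgrid[0:480,0:640]
    d=np.stack([(u-info["cx"])/f,(v-info["cy"])/f,np.ones_like(u,float)],-1)
    if "mount" in info:
        T=np.eye(4);T[:3,:3]=Ro.from_euler("xyz",obs["tool_rot"],degrees=True).as_matrix();T[:3,3]=obs["eef_pos"]
        M=T@info["mount"]; return M[:3,3],d@M[:3,:3].T
    R=info["R"];return -R.T@info["t"],d@R
def cloud(info,depth,obs=None):
    o,d=rays(info,obs);return o+d*depth[...,None]
def plane(o,d,z):
    return o+d*((z-o[2])/d[...,2])[...,None]
E
python3 - <<'E'
from plant import env
from h import *
obs=env.observe()
for n in ("wrist","scene","side"):
    p=cv2.imread(f"pics/{n}0.png");D=np.load(f"pics/{n}0d.npy");info=env.camera_info(n)
    P=cloud(info,D,obs);x,y,z=P[...,0],P[...,1],P[...,2]
    hsv=cv2.cvtColor(p,cv2.COLOR_BGR2HSV)
    reg=(x>.3)&(x<.75)&(y>-.3)&(y<.3)&(D>0)
    print(n,np.percentile(z[reg&(hsv[...,1]<30)&(z<.013)],[10,50,90]))
    for nm,m in (("tall",reg&(z>.052)&(z<.08)),("rail",reg&(z>.014)&(z<.027)&(hsv[...,1]<40)),("board",reg&(hsv[...,1]<40)&(z<.013)&(z>0))):
        m=cv2.morphologyEx(m.astype(np.uint8),cv2.MORPH_OPEN,np.ones((2,2)))
        k,l,s,c=cv2.connectedComponentsWithStats(m)
        for i in range(1,k):
            if s[i,4]<60: continue
            q=P[l==i]; r=cv2.minAreaRect((q[:,:2]*1000).astype(np.float32))
            print(nm,s[i].tolist(),"rect",np.round(r[0],1),np.round(r[1],1),round(r[2],1),"z",np.round(np.median(q[:,2])*1000,1), "hsv",np.median(hsv[l==i],0))
E
```

```text
wrist [0.00743775 0.00843514 0.0094449 ]
tall [74, 7, 123, 135, 13768] rect [459.6 120.1] [229.8 100.9] 1.8 z 68.4 hsv [ 15. 114. 143.]
tall [432, 276, 64, 65, 2290] rect [665.4 -27.2] [ 53.6 265.7] 50.9 z 62.4 hsv [141. 137. 120.]
tall [255, 295, 83, 95, 7005] rect [555.1 -84.1] [317.2  95.1] 85.4 z 68.3 hsv [ 15. 115. 146.]
tall [138, 312, 36, 37, 641] rect [454.6 -58.3] [198.3  16.2] 48.4 z 68.2 hsv [ 30.  11. 187.]
tall [93, 432, 51, 34, 1160] rect [ 446.  -116.5] [459.3  50.1] 59.3 z 62.3 hsv [141. 139. 117.]
rail [186, 9, 161, 213, 5313] rect [532.9  82.6] [143.8 197.5] 3.3 z 22.1 hsv [ 20.  13. 142.]
rail [500, 49, 9, 28, 104] rect [749.6 138.8] [ 3.6 22.3] 2.4 z 21.1 hsv [30. 18. 22.]
rail [106, 142, 30, 84, 1153] rect [452.7  62.2] [233.6  82.1] 24.5 z 21.9 hsv [ 19.  14. 173.]
rail [165, 296, 28, 10, 143] rect [472.5 -54.4] [170.3  21.4] 43.4 z 23.2 hsv [40. 12. 63.]
board [121, 4, 231, 370, 51037] rect [486.5 -15.5] [251.2 406.7] 2.1 z 8.4 hsv [ 17.  16. 122.]
scene [0.00112445 0.00557063 0.01015543]
tall [237, 145, 16, 16, 185] rect [820.9 -15.8] [1165.4   51.6] 28.6 z 58
[... 1283 characters left out ...]
 z 63.3 hsv [ 11.  16. 227.]
tall [338, 263, 42, 38, 1014] rect [297.8 522.1] [ 100.8 1013.1] 17.1 z 64.7 hsv [ 14. 132. 191.]
tall [269, 298, 41, 24, 433] rect [350.9 633. ] [ 99.4 868.5] 28.4 z 59.0 hsv [110. 193. 189.]
rail [293, 239, 29, 43, 150] rect [384.5 503. ] [  75.3 1127.2] 26.3 z 15.2 hsv [  9.  26. 143.]
rail [331, 251, 28, 45, 153] rect [472.7  78.9] [ 23.8 202.2] 2.2 z 19.9 hsv [ 11.  27. 211.]
rail [372, 266, 24, 47, 196] rect [254.2 495.7] [  42.8 1037.1] 14.8 z 16.9 hsv [ 11.  24. 213.]
rail [347, 307, 26, 11, 74] rect [390.1 184.6] [66.9 18. ] 14.4 z 17.4 hsv [  8.  26. 114.]
board [297, 210, 122, 99, 4541] rect [380.9 409.3] [ 294.4 1258. ] 12.5 z 5.2 hsv [  8.  27. 160.]
```

```bash
cat > m.py <<'E'
from h import *
def measure(p,D,info,obs,tag):
    P=cloud(info,D,obs);x,y,z=P[...,0],P[...,1],P[...,2]
    hsv=cv2.cvtColor(p,cv2.COLOR_BGR2HSV)
    reg=(x>.3)&(x<.75)&(y>-.3)&(y<.35)&(D>0)
    for nm,m in (("tall",reg&(z>.052)&(z<.08)),("rail",reg&(z>.012)&(z<.028)&(hsv[...,1]<45)),("board",reg&(hsv[...,1]<40)&(z<.012)&(z>0))):
        k,l,s,c=cv2.connectedComponentsWithStats(m.astype(np.uint8),connectivity=4)
        for i in range(1,k):
            if s[i,4]<60: continue
            q=P[l==i]; r=cv2.minAreaRect((q[:,:2]*1000).astype(np.float32))
            print(tag,nm,s[i].tolist(),"rect",np.round(r[0],1),np.round(r[1],1),round(r[2],1),"z",np.round(np.median(q[:,2])*1000,1),"hsv",np.median(hsv[l==i],0))
E
python3 - <<'E'
from plant import env
from m import *
obs=env.observe()
for n in ("wrist","scene","side"):
    measure(cv2.imread(f"pics/{n}0.png"),np.load(f"pics/{n}0d.npy"),env.camera_info(n),obs,n)
E
```

```text
wrist tall [72, 6, 124, 135, 13781] rect [423.9 120. ] [ 81.5 100.7] 0.6 z 68.4 hsv [ 15. 114. 143.]
wrist tall [431, 274, 64, 67, 2311] rect [720.4 -95.7] [59.  69.8] 0.2 z 62.4 hsv [141. 136. 119.]
wrist tall [254, 293, 83, 96, 7014] rect [ 550.4 -134.8] [101.5  80. ] 85.5 z 68.4 hsv [ 15. 114. 146.]
wrist tall [137, 311, 38, 37, 645] rect [ 402.6 -115.7] [45.5 17.9] 47.6 z 67.9 hsv [ 30.  11. 187.]
wrist tall [91, 431, 52, 35, 1169] rect [ 336.2 -277.5] [59.8 45.2] 1.0 z 62.2 hsv [141. 139. 117.]
wrist rail [184, 8, 162, 213, 5632] rect [530.3  84.9] [142.2 190.8] 2.3 z 22.2 hsv [ 20.  13. 142.]
wrist rail [497, 47, 12, 30, 162] rect [748.7 140.3] [25.3  2.5] 89.9 z 18.7 hsv [30. 21. 20.]
wrist rail [105, 141, 32, 84, 1247] rect [370.6  25.9] [11.4 85.4] 1.9 z 21.9 hsv [ 19.  14. 173.]
wrist rail [162, 295, 31, 11, 175] rect [ 414.5 -105.3] [ 6.6 31. ] 85.5 z 20.4 hsv [40. 12. 63.]
wrist board [120, 3, 231, 370, 50923] rect [485.4 -12.9] [249.9 400.4] 2.0 z 8.4 hsv [ 17.  16. 122.]
scene tall [235, 144, 17, 17, 196] rect [ 332.8 -285.3] [63.3 49.5] 21.2 z 59.2 hsv [143. 188. 171.]
[... 1502 characters left out ...]
191.]
side tall [257, 297, 52, 39, 1124] rect [544.5 306.3] [ 84.1 103.3] 84.1 z 59.1 hsv [110. 192. 189.]
side rail [291, 238, 30, 44, 183] rect [595.7  80.1] [ 11.4 179.2] 2.1 z 18.8 hsv [  9.  27. 160.]
side rail [330, 250, 28, 46, 170] rect [483.2  77.7] [ 11. 180.] 1.7 z 19.0 hsv [ 10.  24. 219.]
side rail [370, 262, 26, 51, 227] rect [369.   75.2] [ 11.4 184.4] 1.8 z 18.7 hsv [ 12.  22. 219.]
side rail [288, 284, 84, 34, 305] rect [476.9 187.3] [234.9  10.6] 2.4 z 19.9 hsv [  8.  26. 116.]
side board [295, 209, 123, 99, 4596] rect [484.9 -27.5] [246.6 372.5] 2.2 z 5.2 hsv [  8.  27. 157.]
side board [365, 289, 21, 31, 87] rect [360.8 130.8] [109.   17.2] 85.1 z 6.3 hsv [  9.  27. 156.]
```

```bash
cat > lane.py <<'E'
from m import *
def rails(p,D,info,obs,xr=((.46,.50),(.575,.62))):
    P=cloud(info,D,obs);x,y,z=P[...,0],P[...,1],P[...,2]
    o,d=rays(info,obs);b=np.median(z[(x>.5)&(x<.6)&(y>-.05)&(y<.15)&(z<.013)]);Q=plane(o,d,b+.014)
    for a in xr:
        m=(x>a[0])&(x<a[1])&(y>-.03)&(y<.17)&(z>b+.010)&(z<b+.018)
        k,l,s,c=cv2.connectedComponentsWithStats(m.astype(np.uint8),connectivity=4);i=1+np.argmax(s[1:,4])
        q=Q[l==i][:,:2]*1000;L=cv2.fitLine(q.astype(np.float32),cv2.DIST_L2,0,.01,.01).ravel();t=(q-L[2:])@L[:2]
        r=cv2.minAreaRect(q.astype(np.float32))
        print("rail ctr",np.round(L[2:],1),"dir deg",np.degrees(np.arctan2(L[1],L[0])).round(2),"t",t.min().round(1),t.max().round(1),"rect",np.round(r[0],1),np.round(r[1],1),round(r[2],2),"board z",b.round(4))
E
python3 - <<'E'
from plant import env
from lane import *
obs=env.observe()
rails(cv2.imread("pics/wrist0.png"),np.load("pics/wrist0d.npy"),env.camera_info("wrist"),obs)
P=cloud(env.camera_info("scene"),np.load("pics/scene0d.npy"))
for u,v,n in((176,224,"jar cap"),(178,240,"jar"),(210,188,"blue"),(155,208,"hammer"),(248,272,"purp")): print(n,P[v,u].round(3))
E
```

```text
rail ctr [482.6  85.9] dir deg -87.99 t -84.0 98.1 rect [483.   78.8] [ 11. 182.] 2.03 board z 0.0085
rail ctr [595.8  88. ] dir deg -87.97 t -81.9 95.8 rect [596.  81.] [ 10.1 177.6] 2.02 board z 0.0085
jar cap [ 0.657 -0.353  0.085]
jar [ 0.689 -0.339  0.055]
blue [ 0.496 -0.326  0.06 ]
hammer [ 0.595 -0.466  0.03 ]
purp [ 0.724 -0.113  0.056]
```

Call:
drive_tool:
  moves:
    - [0, 0.02, 0, 0, 0, -1]
    - [-0.005, 0.06, 0, 0, 0, -2]
    - [-0.015, 0.1, 0, 0, 0, -2]
    - [-0.02, 0.14, 0, 0, 0, -2]
    - [-0.02, 0.18, 0, 0, 0, -2]
    - [-0.02, 0.21, 0, 0, 0, -2]
    - [-0.02, 0.23, 0, 0, 0, -2]
    - [-0.02, 0.235, 0, 0, 0, -2]
    - [-0.02, 0.235, 0, 0, 0, -2]
    - [-0.02, 0.235, 0, 0, 0, -2]
  fingers: 0.5

```text
t: 1.15
eef_pos: [0.555, -0.2337, 0.2312]
tool_rot: [-180.0, 0.0, 2.1]
ft_force: [0.1, 0.3, -0.3]
finger_gap: 0.0428
```

Run:
```python
from plant import env
from lane import *
obs=env.observe();p,D=env.read_camera("wrist");p=p[:,:,::-1].copy()
cv2.imwrite("pics/w1.png",p);np.save("pics/w1d.npy",D)
i=env.camera_info("wrist");measure(p,D,i,obs,"w");rails(p,D,i,obs);print(obs["eef_pos"],obs["tool_rot"])
```

```text
w tall [477, 17, 91, 132, 9132] rect [ 723.5 -113.5] [ 59.8 100.3] 4.2 z 62.3 hsv [141. 135. 139.]
w tall [264, 33, 107, 137, 12036] rect [ 550.3 -135. ] [100.4  80.4] 85.6 z 68.4 hsv [ 15. 111. 113.]
w tall [122, 58, 65, 63, 3183] rect [ 414.2 -127.8] [47.7 47.8] 36.3 z 68.1 hsv [ 54.   6. 219.]
w tall [50, 228, 80, 49, 2676] rect [ 333.9 -276.6] [46.9 67.7] 90.0 z 62.2 hsv [141. 139. 135.]
w tall [199, 263, 53, 18, 538] rect [ 466.1 -293.4] [13.1 50.4] 89.9 z 61.6 hsv [110.  172.  142.5]
w rail [172, 74, 30, 49, 247] rect [ 428.  -133.1] [47.5 18. ] 70.9 z 20.8 hsv [42. 12. 72.]
w rail [127, 231, 20, 33, 218] rect [ 361.2 -283. ] [ 2.7 35.6] 20.5 z 22.4 hsv [20. 30. 93.]
w board [116, 0, 269, 185, 30221] rect [ 489.1 -126.7] [250.4 171. ] 2.1 z 8.3 hsv [ 17.  16. 152.]Traceback (most recent call last):
  File "<stdin>", line 5, in <module>
  File "lane.py", line 7, in rails
    k,l,s,c=cv2.connectedComponentsWithStats(m.astype(np.uint8),connectivity=4);i=1+np.argmax(s[1:,4])
                                                                                    ~~~~~~~~~^^^^^^^^^
    return _wrapfunc(a, 'argmax', axis=axis, out=out, **kwds)
    return bound(*args, **kwds)
ValueError: attempt to get argmax of an empty sequence
```

View pics/w1.png

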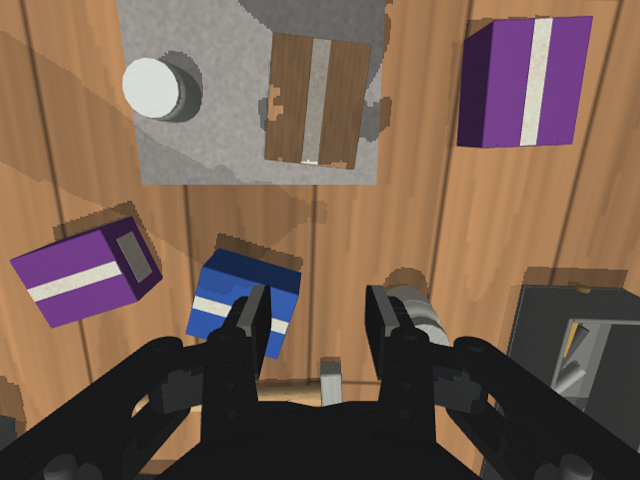

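Call:
drive_tool:
  moves:
    - [-0.002, 0, 0.02, 0, 0, 0]
    - [-0.004, 0, 0.05, 0, 0, 0]
    - [-0.005, 0, 0.08, 0, 0, 0]
    - [-0.005, 0, 0.11, 0, 0, 0]
    - [-0.005, 0, 0.14, 0, 0, 0]
    - [-0.005, 0, 0.165, 0, 0, 0]
    - [-0.005, 0, 0.185, 0, 0, 0]
    - [-0.005, 0, 0.195, 0, 0, 0]
    - [-0.005, 0, 0.2, 0, 0, 0]
    - [-0.005, 0, 0.2, 0, 0, 0]
    - [-0.005, 0, 0.2, 0, 0, 0]

```text
t: 2.3
eef_pos: [0.5509, -0.2353, 0.0324]
tool_rot: [179.9, -0.1, 2.0]
ft_force: [0.3, 0.8, 0.0]
finger_gap: 0.0427
```

Run:
```python
from plant import env
from lane import *
for n in("wrist","side"):
    p,D=env.read_camera(n);cv2.imwrite(f"pics/{n}2.png",p[:,:,::-1] if n=="wrist" else cv2.resize(p[130:350,200:500,::-1],(800,586)))
print(env.observe()["eef_pos"],env.observe()["tool_rot"])
```

```text
[ 0.55089438 -0.23560417  0.03254671] [ 1.79931960e+02 -1.06340491e-01  2.00595036e+00]
```

View pics/wrist2.png

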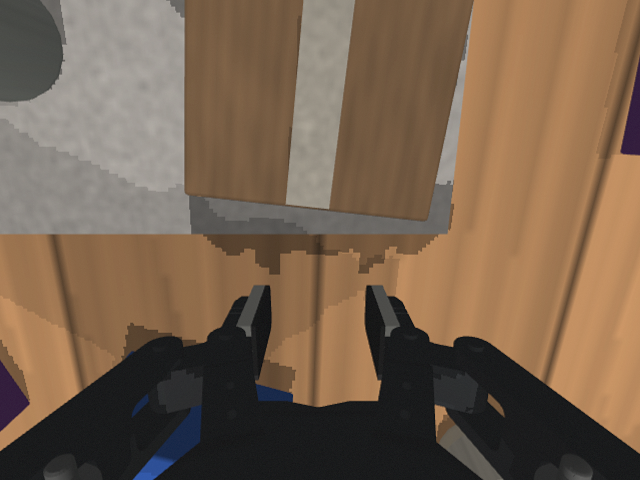

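View pics/side2.png

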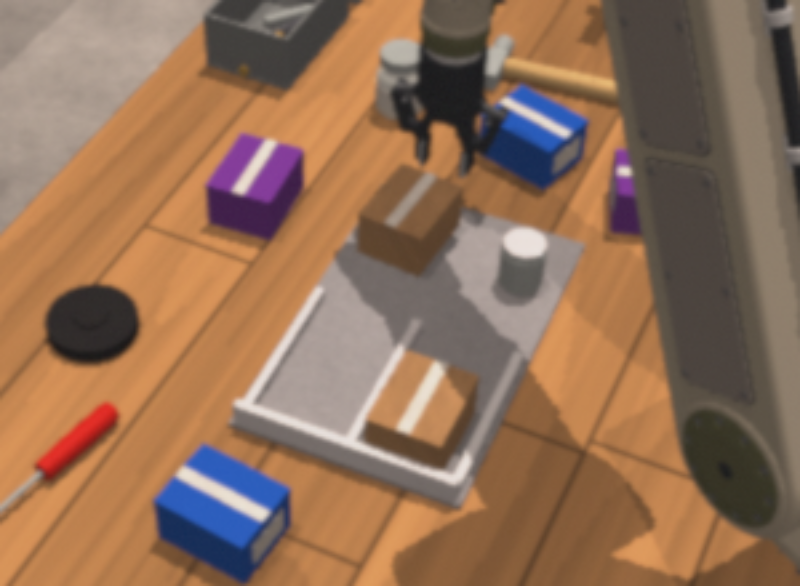

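Call:
drive_tool:
  moves:
    - [0, -0.005, 0, 0, 0, 0]
    - [0, -0.012, 0, 0, 0, 0]
    - [0, -0.019, 0, 0, 0, 0]
    - [0, -0.025, 0, 0, 0, 0]
    - [0, -0.029, 0, 0, 0, 0]
    - [0, -0.032, 0, 0, 0, 0]
    - [0, -0.035, 0, 0, 0, 0]
    - [0, -0.038, 0, 0, 0, 0]
    - [0, -0.041, 0, 0, 0, 0]
    - [0, -0.044, 0, 0, 0, 0]
    - [0, -0.047, 0, 0, 0, 0]
    - [0, -0.05, 0, 0, 0, 0]
    - [0, -0.053, 0, 0, 0, 0]
    - [0, -0.056, 0, 0, 0, 0]
    - [0, -0.059, 0, 0, 0, 0]
    - [0, -0.062, 0, 0, 0, 0]
    - [0, -0.065, 0, 0, 0, 0]
    - [0, -0.067, 0, 0, 0, 0]
    - [0, -0.067, 0, 0, 0, 0]

```text
t: 4.3
eef_pos: [0.5476, -0.1678, 0.0314]
tool_rot: [-180.0, 0.0, 2.0]
ft_force: [-0.4, -2.4, 0.7]
finger_gap: 0.0427
```

```bash
cat > look.py <<'E'
import sys
from plant import env
from lane import *
k=sys.argv[1]
for n in("wrist","scene","side"):
    obs=env.observe();p,D=env.read_camera(n);p=p[:,:,::-1].copy();i=env.camera_info(n)
    cv2.imwrite(f"pics/{n}{k}.png",p if n=="wrist" else cv2.resize(p[130:350,200:500],(800,586)))
    P=cloud(i,D,obs);x,y,z=P[...,0],P[...,1],P[...,2];h=cv2.cvtColor(p,cv2.COLOR_BGR2HSV)
    m=(x>.47)&(x<.64)&(z>.055)&(z<.078)&(h[...,1]>90)&(h[...,0]<25)&(y<.25)&(y>-.25)
    st=(x>.47)&(x<.64)&(z>.055)&(z<.078)&(y<.25)&(y>-.25)&(h[...,2]>60)
    for a,mm in (("brown",m),("all",st)):
        K,l,s,c=cv2.connectedComponentsWithStats(mm.astype(np.uint8),connectivity=4);b=1+np.argmax(s[1:,4])
        q=P[l==b][:,:2]*1000;r=cv2.minAreaRect(q.astype(np.float32));print(n,a,s[b].tolist(),np.round(r[0],1),np.round(r[1],1),round(r[2],2))
    if n=="wrist":
        # stripe direction
        pass
print(obs["eef_pos"].round(4),obs["tool_rot"].round(2),obs["ft_force"].round(2),obs["t"])
E
python3 look.py 3
```

```text
wrist brown [330, 0, 122, 318, 33107] [ 567.  -106.9] [32.9 98.2] 1.84
wrist all [162, 0, 290, 337, 81685] [ 543.6 -109.8] [ 80.4 102.6] 1.87
scene brown [252, 204, 42, 32, 743] [ 544.6 -107.8] [ 83.7 106. ] 1.93
scene all [252, 203, 43, 33, 889] [ 544.3 -107.3] [ 84.4 104.9] 2.14
side brown [334, 195, 37, 34, 580] [ 543.4 -109.3] [ 81.9 115.7] 1.84
side all [333, 195, 38, 34, 745] [ 543.6 -111. ] [ 82.  118.9] 1.65
[ 0.5476 -0.1678  0.0314] [-179.95    0.      2.02] [ 0.51 -0.55  0.61] 4.4
```

View pics/wrist3.png

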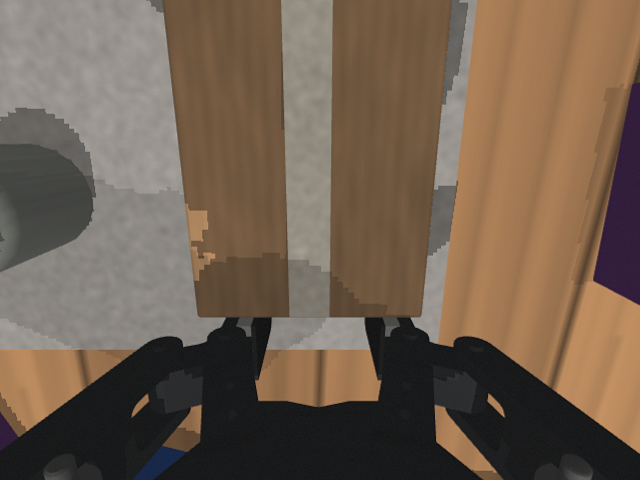

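View pics/scene3.png

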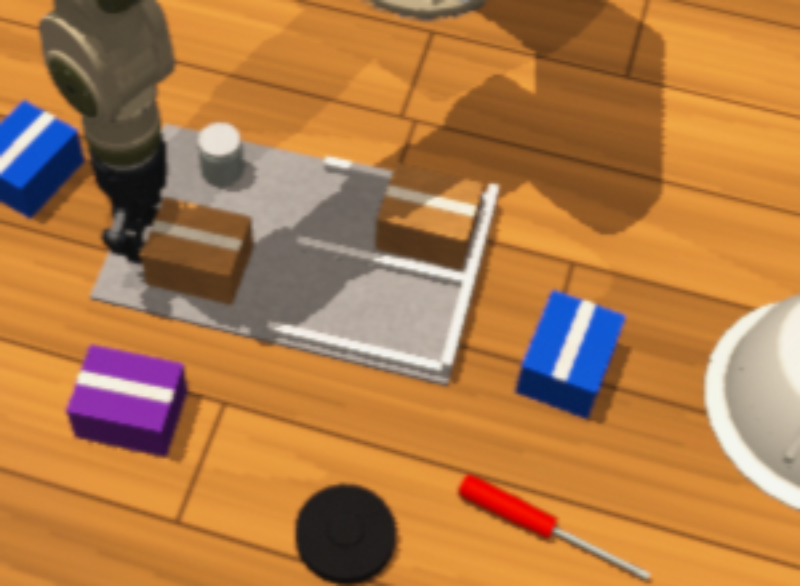

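Call:
drive_tool:
  moves:
    - [0, -0.003, 0, 0, 0, 0]
    - [0.0002, -0.007, 0, 0, 0, 0]
    - [0.0003, -0.012, 0, 0, 0, 0]
    - [0.0005, -0.017, 0, 0, 0, 0]
    - [0.0006, -0.022, 0, 0, 0, 0]
    - [0.0008, -0.027, 0, 0, 0, 0]
    - [0.001, -0.032, 0, 0, 0, 0]
    - [0.0011, -0.037, 0, 0, 0, 0]
    - [0.0013, -0.042, 0, 0, 0, 0]
    - [0.0014, -0.047, 0, 0, 0, 0]
    - [0.0016, -0.052, 0, 0, 0, 0]
    - [0.0018, -0.057, 0, 0, 0, 0]
    - [0.0019, -0.062, 0, 0, 0, 0]
    - [0.0021, -0.067, 0, 0, 0, 0]
    - [0.0022, -0.072, 0, 0, 0, 0]
    - [0.0024, -0.077, 0, 0, 0, 0]
    - [0.0025, -0.082, 0, 0, 0, 0]
    - [0.0025, -0.086, 0, 0, 0, 0]
    - [0.0025, -0.088, 0, 0, 0, 0]
    - [0.0025, -0.088, 0, 0, 0, 0]

```text
t: 6.45
eef_pos: [0.5471, -0.0795, 0.0313]
tool_rot: [-179.9, -0.0, 2.0]
ft_force: [0.6, -1.4, 0.6]
finger_gap: 0.0429
```

```bash
python3 look.py 4
```

```text
wrist brown [330, 0, 122, 318, 33096] [566.6 -18.4] [32.9 98. ] 2.09
wrist all [162, 0, 290, 337, 81717] [543.1 -21.5] [ 80.5 102.3] 2.21
scene brown [282, 224, 38, 20, 418] [566.  -18.1] [ 39.3 103.9] 1.26
scene all [282, 211, 42, 33, 905] [543.4 -18.8] [ 84.5 104.6] 0.96
side brown [331, 222, 27, 27, 337] [524.6 -20.1] [ 43.9 110. ] 2.36
side all [319, 214, 40, 35, 811] [543.5 -20.8] [ 81.6 113. ] 2.45
[ 0.547  -0.0795  0.0312] [-1.7992e+02  1.0000e-02  2.0300e+00] [-0.57 -0.14 -0.85] 6.55
```

View pics/scene4.png

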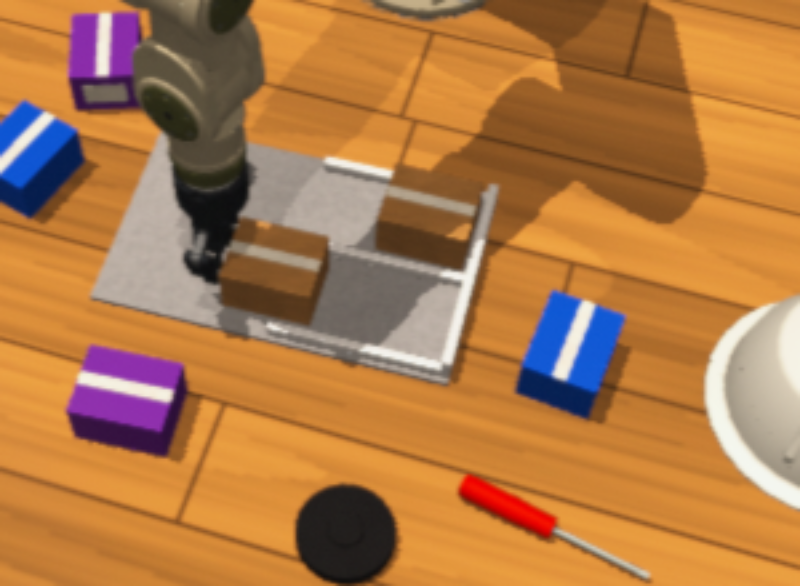

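View pics/wrist4.png

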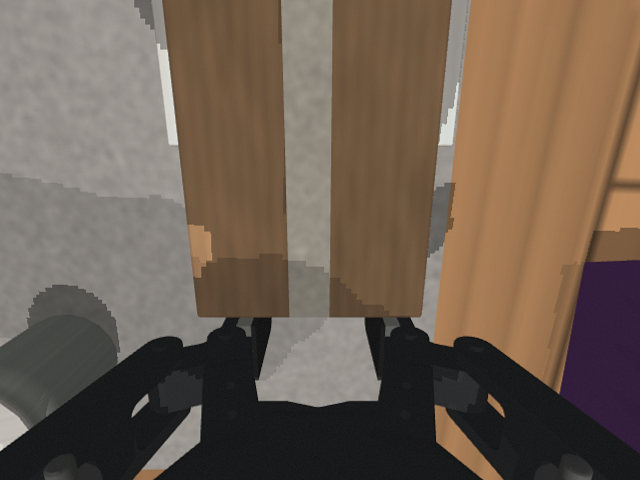

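Call:
drive_tool:
  moves:
    - [0, -0.003, 0, 0, 0, 0]
    - [0, -0.008, 0, 0, 0, 0]
    - [0, -0.013, 0, 0, 0, 0]
    - [0, -0.018, 0, 0, 0, 0]
    - [0, -0.023, 0, 0, 0, 0]
    - [0, -0.028, 0, 0, 0, 0]
    - [0, -0.033, 0, 0, 0, 0]
    - [0, -0.038, 0, 0, 0, 0]
    - [0, -0.044, 0, 0, 0, 0]
    - [0, -0.05, 0, 0, 0, 0]
    - [0, -0.056, 0, 0, 0, 0]
    - [0, -0.062, 0, 0, 0, 0]
    - [0, -0.068, 0, 0, 0, 0]
    - [0, -0.074, 0, 0, 0, 0]
    - [0, -0.08, 0, 0, 0, 0]
    - [0, -0.086, 0, 0, 0, 0]
    - [0, -0.092, 0, 0, 0, 0]
    - [0, -0.097, 0, 0, 0, 0]
    - [0, -0.1, 0, 0, 0, 0]
    - [0, -0.1, 0, 0, 0, 0]

```text
t: 8.6
eef_pos: [0.5437, 0.0206, 0.0314]
tool_rot: [-179.9, -0.0, 2.0]
ft_force: [0.5, 0.1, -0.4]
finger_gap: 0.0423
```

```bash
python3 look.py 5
```

```text
wrist brown [330, 0, 122, 317, 32969] [563.2  82. ] [32.8 98.1] 2.04
wrist all [163, 0, 289, 337, 81606] [539.8  78.8] [ 80.2 102.9] 2.03
scene brown [316, 232, 39, 20, 435] [563.1  81.8] [ 41.  104.5] 4.32
scene all [316, 219, 42, 33, 934] [540.1  81.3] [ 85.4 103.8] 0.96
side brown [305, 239, 40, 36, 698] [538.6  80.4] [ 79.4 110.9] 1.52
side all [304, 237, 41, 38, 921] [540.2  80.4] [ 82.3 111.4] 2.22
[0.5438 0.0203 0.0315] [-1.7995e+02 -3.0000e-02  2.0200e+00] [ 0.33 -0.19  0.13] 8.7
```

View pics/wrist5.png

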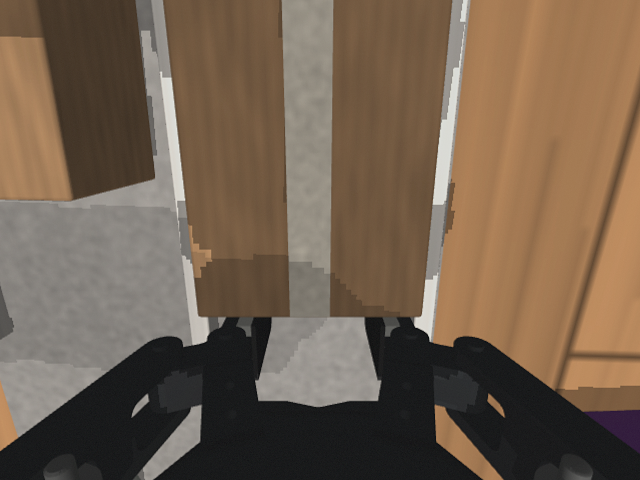

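View pics/side5.png

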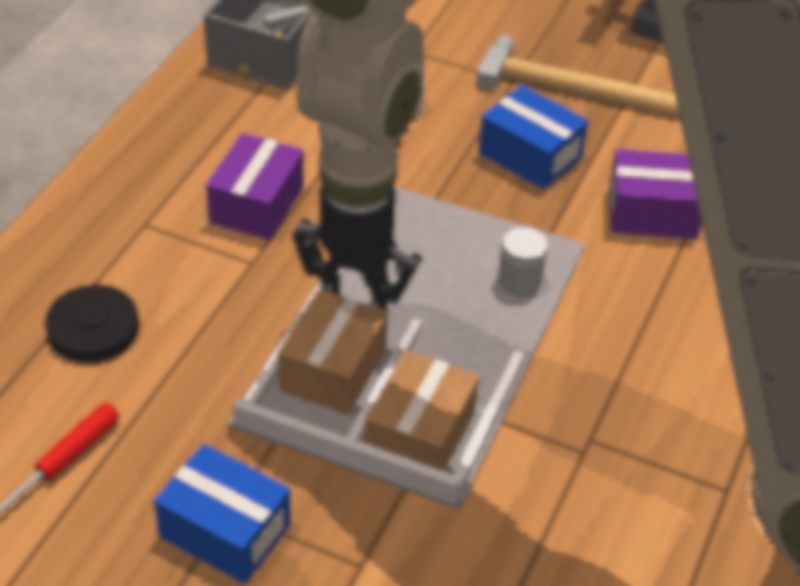

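Call:
drive_tool:
  moves:
    - [0, -0.003, 0, 0, 0, 0]
    - [0, -0.007, 0, 0, 0, 0]
    - [0, -0.011, 0, 0, 0, 0]
    - [0, -0.015, 0, 0, 0, 0]
    - [0, -0.019, 0, 0, 0, 0]
    - [0, -0.023, 0, 0, 0, 0]
    - [0, -0.027, 0, 0, 0, 0]
    - [0, -0.031, 0, 0, 0, 0]
    - [0, -0.034, 0, 0, 0, 0]
    - [0, -0.037, 0, 0, 0, 0]
    - [0, -0.039, 0, 0, 0, 0]
    - [0, -0.041, 0, 0, 0, 0]
    - [0, -0.042, 0, 0, 0, 0]
    - [0, -0.043, 0, 0, 0, 0]
    - [0, -0.044, 0, 0, 0, 0]

```text
t: 10.25
eef_pos: [0.5423, 0.0637, 0.0315]
tool_rot: [180.0, -0.0, 2.0]
ft_force: [-0.3, -5.2, 2.6]
finger_gap: 0.0429
```

```bash
python3 look.py 6
```

```text
wrist brown [330, 0, 121, 318, 33049] [561.7 124.6] [32.8 98.1] 2.04
wrist all [162, 0, 290, 337, 81678] [538.2 121.7] [ 80.4 102.2] 1.9
scene brown [332, 236, 38, 20, 435] [561.7 126.6] [ 39.  100.6] 4.24
scene all [332, 223, 41, 33, 928] [537.9 125. ] [ 86.7 101. ] 2.41
side brown [298, 250, 41, 36, 719] [536.9 124.7] [ 79.8 112.7] 2.55
side all [297, 246, 42, 40, 960] [538.1 124.5] [ 82.7 113. ] 1.84
[0.5422 0.0638 0.0315] [ 1.7999e+02 -2.0000e-02  2.0000e+00] [-0.01 -4.15  2.91] 10.35
```

Call:
drive_tool:
  moves:
    - [0, -0.001, 0, 0, 0, 0]
    - [0, -0.002, 0, 0, 0, 0]

```text
t: 10.6
eef_pos: [0.5422, 0.0655, 0.0315]
tool_rot: [180.0, -0.0, 2.0]
ft_force: [-1.0, -5.2, 4.6]
finger_gap: 0.0428
```

View pics/side6.png

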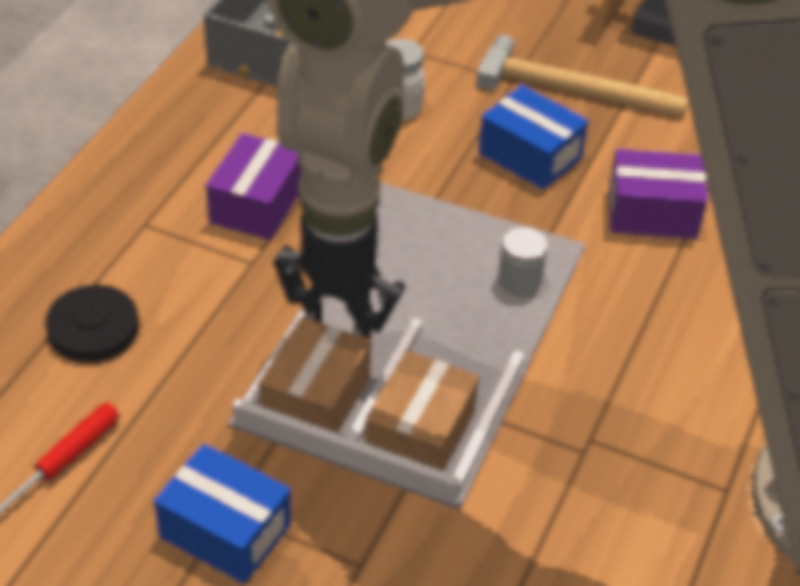

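View pics/scene6.png

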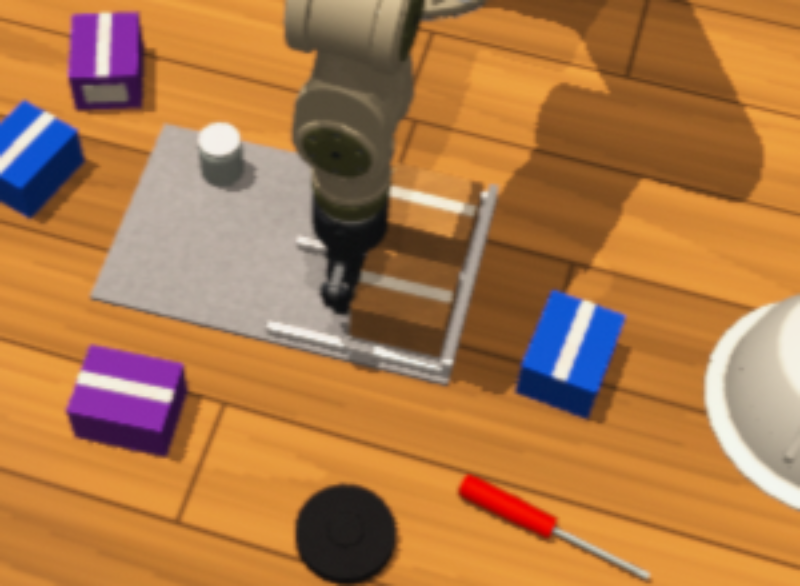

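Call:
drive_tool:
  moves:
    - [0, -0.001, 0, 0, 0, 0]
    - [0, -0.002, 0, 0, 0, 0]

```text
t: 10.8
eef_pos: [0.5421, 0.0675, 0.0315]
tool_rot: [180.0, -0.0, 2.0]
ft_force: [0.4, -6.3, 3.3]
finger_gap: 0.0429
```

Call:
drive_tool:
  moves:
    - [0, -0.001, 0, 0, 0, 0]
    - [0, -0.001, 0, 0, 0, 0]

```text
t: 11.0
eef_pos: [0.5421, 0.0683, 0.0315]
tool_rot: [179.9, -0.0, 2.0]
ft_force: [0.1, -6.3, 3.5]
finger_gap: 0.0425
```

Call:
drive_tool:
  moves:
    - [0, -0.001, 0, 0, 0, 0]

```text
t: 11.1
eef_pos: [0.5421, 0.0684, 0.0315]
tool_rot: [179.8, -0.0, 2.0]
ft_force: [0.7, -11.7, 2.9]
finger_gap: 0.0426
```

Call:
drive_tool:
  moves:
    - [0, -0.001, 0, 0, 0, 0]

```text
t: 11.2
eef_pos: [0.5421, 0.0683, 0.0315]
tool_rot: [179.7, -0.0, 1.9]
ft_force: [-1.3, -15.4, 3.8]
finger_gap: 0.0424
```

Call:
drive_tool:
  moves:
    - [0, -0.001, 0, 0, 0, 0]

```text
t: 11.3
eef_pos: [0.5421, 0.0683, 0.0316]
tool_rot: [179.6, -0.0, 1.9]
ft_force: [-0.9, -19.9, 4.7]
finger_gap: 0.0426
```

The force climbs and the fingers stall at y 0.068, so the carton is against the stop. I'm backing off.

Call:
drive_tool:
  moves:
    - [0, 0.001, 0, 0, 0, 0]
    - [0, 0.002, 0, 0, 0, 0]
    - [0, 0.004, 0, 0, 0, 0]
    - [0, 0.007, 0, 0, 0, 0]
    - [0, 0.012, 0, 0, 0, 0]
    - [0, 0.018, 0, 0, 0, 0]
    - [0, 0.024, 0, 0, 0, 0]
    - [0, 0.03, 0, 0, 0, 0]
    - [0, 0.035, 0, 0, 0, 0]
    - [0, 0.038, 0, 0, 0, 0]
    - [0, 0.04, 0, 0, 0, 0]
    - [0, 0.04, -0.01, 0, 0, 0]
    - [0, 0.04, -0.03, 0, 0, 0]
    - [0, 0.04, -0.06, 0, 0, 0]
    - [0, 0.04, -0.1, 0, 0, 0]
    - [0, 0.04, -0.14, 0, 0, 0]
    - [0, 0.04, -0.18, 0, 0, 0]
    - [0, 0.04, -0.2, 0, 0, 0]
    - [0, 0.04, -0.2, 0, 0, 0]

```text
t: 13.2
eef_pos: [0.5452, 0.0318, 0.236]
tool_rot: [179.9, -0.4, 2.0]
ft_force: [0.5, 0.4, -0.0]
finger_gap: 0.0429
```

```bash
python3 look.py 7
python3 - <<'E'
from plant import env
from lane import *
obs=env.observe();p,D=env.read_camera("wrist");p=p[:,:,::-1].copy();i=env.camera_info("wrist")
measure(p,D,i,obs,"w");rails(p,D,i,obs)
P=cloud(i,D,obs)
# stop face: boundary between low board (z<.013) and stop top along the tape-free lane gap columns; height profile along lane at carton column
x,y,z=P[...,0],P[...,1],P[...,2]
for a,b in((.52,.56),(.488,.495)):
    m=(x>a)&(x<b)&(y>.14)&(y<.22)
    for lo,hi,nm in((.0,.015,"low"),(.026,.036,"stop"),(.06,.075,"carton")):
        mm=m&(z>lo)&(z<hi); print(a,nm,mm.sum(),np.percentile(y[mm],[1,50,99]).round(4) if mm.any() else "")
E
```

```text
wrist brown [262, 41, 41, 124, 4683] [514.6 128.9] [32.4 98.5] 2.03
wrist all [261, 41, 98, 125, 11642] [537.9 129.3] [80.  99.5] 2.04
scene brown [333, 236, 38, 20, 429] [562.1 130.8] [39. 99.] 2.06
scene all [333, 223, 42, 33, 934] [538.6 130.2] [ 85.8 100. ] 2.08
side brown [297, 251, 41, 36, 729] [537.5 131.7] [ 80.5 103.1] 2.31
side all [296, 250, 43, 37, 946] [538.4 131.1] [ 82.3 104.5] 2.44
[0.5433 0.0319 0.2318] [ 1.7999e+02 -7.0000e-02  2.0200e+00] [0.21 0.08 0.03] 13.3
w tall [265, 39, 100, 128, 12117] rect [537.8 129.6] [ 80.2 100.3] 2.1 z 68.4 hsv [ 15. 111. 103.]
w tall [125, 46, 110, 128, 12395] rect [423.7 120.2] [ 80.9 100.4] 0.6 z 68.4 hsv [ 15. 114. 154.]
w tall [452, 309, 65, 47, 1945] rect [720.3 -86. ] [59.8 49.9] 0.6 z 62.1 hsv [141. 138. 124.]
w tall [178, 334, 29, 13, 250] rect [ 413.7 -105.3] [ 6.8 30.7] 85.3 z 58.4 hsv [40. 12. 79.]
w tall [133, 455, 32, 25, 401] rect [ 354.1 -290.4] [37.7 24.9] 53.6 z 62.0 hsv [141. 123. 123.]
w rail [227, 51, 42, 196, 2324] rect [472.8  83.1] [ 35. 190.] 0.0 z 22.1 hsv [ 23.  12. 189.]
w rail [362, 51, 21, 196, 2214] rect 
[... 332 characters left out ...]
 12. 66.]
w rail [166, 436, 12, 19, 107] rect [ 363.2 -288.4] [ 2.5 24.6] 19.2 z 22.4 hsv [20. 30. 85.]
w board [155, 47, 231, 344, 39352] rect [485.1 -13.7] [250.4 396.8] 2.0 z 8.3 hsv [ 17.  16. 139.]
w board [523, 93, 10, 28, 77] rect [748.8 140.5] [ 2.2 25.1] 0.2 z 9.3 hsv [90. 15. 20.]
rail ctr [482.2  86.1] dir deg -87.98 t -83.9 97.2 rect [482.5  79.4] [ 10.6 181.1] 2.02 board z 0.0083
rail ctr [595.4  87.9] dir deg -87.96 t -81.8 95.0 rect [595.6  81.3] [ 10.5 176.8] 2.02 board z 0.0083
0.52 low 1043 [0.1991 0.2095 0.2198]
0.52 stop 1 [0.1895 0.1895 0.1895]
0.52 carton 2617 [0.1404 0.1603 0.1793]
0.488 low 231 [0.1414 0.2069 0.2195]
0.488 stop 10 [0.1776 0.1777 0.178 ]
0.488 carton 0
```

View pics/wrist7.png

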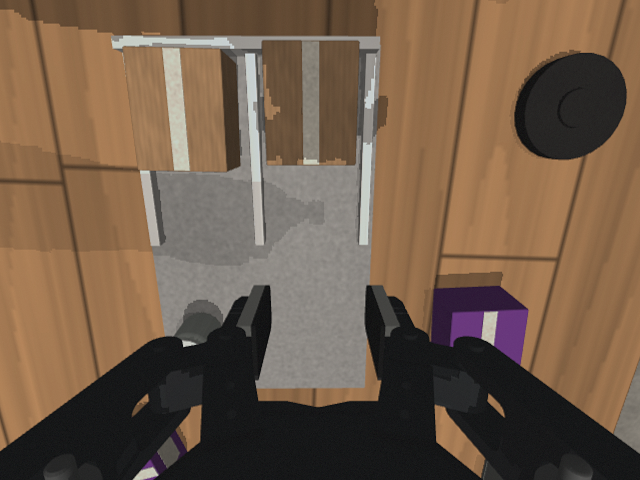

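View pics/side7.png

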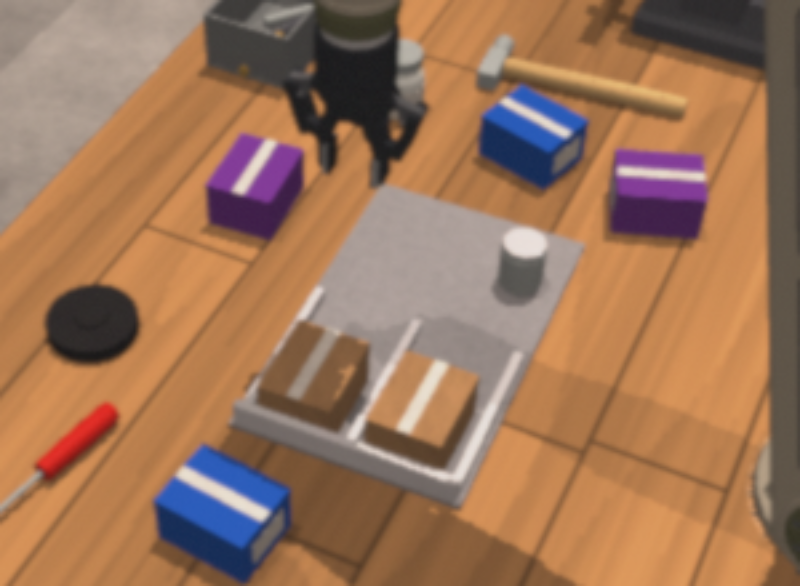

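```bash
python3 -c "
from plant import env
print(env.sign_off())"
```

```text
the job is handed in; nothing more can be done
None
```

The carton is home against the back stop, and I handed the job in at about 13.3 s of the 54 s limit. `sign_off` reports no verdict, so the results below are my own measurements.

**How it went:** I lowered the half-closed fingers behind the carton, about 10 mm above the rail tops. I squared the carton to the lane (6.4° down to about 0°) while it was still on the apron. Then I pushed it at 50–60 mm/s, correcting a 2.4 mm side offset on the way in. Near the end I slowed to about 10 mm/s. When it met the stop, the fingers stalled at y = 0.068 and the force rose from 6 to 20 N. I then backed the fingers off 40 mm and raised them 200 mm.

**Last checks:**

| Check | Measured |
|---|---|
| Carton centre (wrist camera) | (537.8, 129.6) mm, against an expected home of about (537.4, 129.0) mm |
| Carton direction | 2.1°, against the lane's 2.0° |
| Carton top height | unchanged from the start |
| Stocked carton | moved less than 0.5 mm |
| Force on the tool after retreat | about zero |

**Disagreements:**
- **Along the lane:** the scene and side cameras put the carton 1–2 mm farther along than the wrist camera.
- **Height:** the wrist camera reads all heights about 2.4 mm too high, roughly the stated calibration error.

**Not measured:**
- **Rail contact:** I have no direct reading. The carton stayed within about 1 mm of the centre line inside the lane, where it has 12 mm each side.
- **Other bystanders:** I did not re-measure these. The tin and wheel look undisturbed in the last pictures.

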